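# Fetch the dropped brass fitting from under the espresso machine's drip grid with a reacher

## Robot

A 6-joint arm with a two-finger parallel gripper is mounted at the origin on the work surface. World frame = base frame: x ahead of the robot, y to its left, z up, the work surface at z = 0. Lengths are in m, angles in rad, forces in N, time in s.
With the tool pointing down it reaches from about 0.325 to 0.775 m from the base axis. Payload 5.5 kg.
Tool frame: the origin (TCP) lies between the finger pads; the fingertips stand 8 mm ahead of it and the grasp point (between the pads) lies 11 mm behind it (tcp_to_tips is the distance from the TCP to the fingertips, in m); z points along the fingers, y is the line along which they close (so a half turn about z gives the same grasp; the last joint's range is limited). The gripper opens to 88 mm and grips with 3 to 60 N. Pads are 20 mm wide; open, the fingers measure 115 mm over their backs; the gripper's body (75 mm by 178 mm) begins 61 mm behind the grasp point.
Start: joints at [1.17, 0.091, 1.231, -0, 1.82, -0.057], TCP at [0.202, 0.565, 0.231] pointing down, gripper open.
Joint ranges: [-2.87, 2.87], [-0.86, 2.18], [0.17, 2.46], [-1.51, 4.65], [0.06, 2.69], [-2.65, 2.65]. Speed limits (rad/s): [2.57, 2.57, 3.01, 3.14, 3.14, 3.14].

## Interface

Orientations are given as a unit quaternion [w, x, y, z].
In Python, from bench import * gives the robot as it stands. Calls block until the motion is done:
- move_to(position, orientation): joint-space move of the TCP to a pose.
- move_l(position, speed=0.15, orientation=None): straight line of the TCP; orientation=None keeps the orientation; speed is the mean speed in m/s.
- movej(angles): joint-space move.
- gripper_open() and close(): open the fingers fully, or close them until they stop; the grip force is fixed at half the most.
- hold(seconds).
- inverse_kinematics(position, orientation): joint angles nearest the present ones, or None.
- state(): the state.
- get_image(name): name is "side" or "top" or "wrist"; returns a dict with "frame" (384x512x3 uint8, blue, green, red), "depth" (384x512 float32, m along the optical axis (not along the pixel's ray), 0 where there is no reading), "camera_matrix" (3x3 intrinsics, pixels), "view" (4x4, takes a point from world to camera coordinates). Camera axes: x right, y up, looking along -z (the intrinsics and any distortion apply to the point x, -y, -z); pixel columns grow to the right and rows downward; lengths in m; the calibration is good to about 2 mm. A picture is of the moment at which its call begins.
A pose or a line that the arm cannot do raises IKError and nothing moves.
- job_done(): hands the job in; it is judged then, once.
The state is a dict: "time": time; "joint_pos": joint angles; "dq": joint speeds; "joint_torque": joint torques, N m; "ee_pos": TCP position; "ee_rot": TCP orientation; "ft_force": force on the tool from outside, world axes, zero at the start; "moment": the same for the moment, N m; "finger_gap": finger opening in m; "finger_force": force on a finger pad.
Only numpy, scipy, OpenCV 4.12 (cv2) and the standard library are available. Lean on these libraries where they do the work, as an engineer would, in place of code of your own. Each camera call takes 0.05 s, during which the arm holds its last target. There are 200 camera calls.

## Task

A brass pipe fitting has been dropped and lies under the drip grid of the stripped espresso machine, where a hand cannot get. Hold the reacher by its grip, slide its open jaws in under the grid around the brass fitting (not the steel one), squeeze the trigger so that the jaws close on it, and pull it in the closed jaws right out onto the open counter in front of the grid. Then let the trigger go so that the jaws open again, leaving the reacher and the fitting on the counter.

Things in the scene. Friction and masses are not known exactly. Their poses are not given: they have to be found in the camera images.
- reacher_grip (a point): Reacher lying on the counter, slides on it; 0.3 kg. Point: middle of its grip, 26 mm up; +x to the jaws, +y to the trigger, z up. Grip frame 124 mm long, 44 high: black bar (outer face y=-30 mm), orange trigger bar 88 mm long (face y=+30). Grasp across both: 60 mm free; 56 holds it, jaws still open; 42 squeezed. Then the tool shifts to +y by half the travel. Jaw pads' middle is 243 mm along +x.
- trigger (a joint): Orange trigger, travel in m: 0 free, about 0.012 with the fitting pinched, 0.018 fully in; a spring (8 to 14 N) pushes it back. It closes two orange jaws evenly about the tool's x axis: pads 56 mm long, 26 high, tips 270 mm from the grip point; 56 mm apart free (90 over their outsides at the tips), 11 mm fully shut. Tube and head are at most 48 mm wide, 36 high.
- fitting_center (a point): Brass fitting, loose, upright, 0.07 kg: hexagonal foot 27 mm wide and 14 high, threaded stub 22 mm thick on it, 30 mm high in all. Point: its centre, 15 mm above the counter. It stands under the drip grid, 50 to 90 mm in from the front edge. A steel one of the same shape stands about 130 to 200 mm to one side of it.
- gap_mouth (a point): Point on the counter under the middle of the front edge of the fixed steel drip grid of the stripped espresso machine. +x points level into the gap, square to the edge; y along the edge; z up. Grid 380 mm wide, 220 deep; the gap under it is 64 mm high, open in front between legs 16 mm thick at y = -182 and +182 mm. Thin bars 31 mm apart: one sees through from above.

How it is judged:
By the outcome, as a careful person would: the job done as asked, in the order asked, and still so for the second after the job is handed in, with the robot touching nothing.
It also fails if it takes over 45 s, if anything falls off the work surface, if the arm or the gripper's body presses on something with over 40 N, if the wrist force passes 120 N, or if a joint passes its speed limit or range.

## Working session

There is one attempt and no reset: what is moved stays moved. The work goes in short steps, each a Python script; the robot and the scene stay as the last script left them, time stands still between calls to the robot, and variables do not carry over. Pictures are saved under pics/ and viewed, at most 10 in all, crops included, and the job is handed in when it is done.

```bash
mkdir -p pics; ls; python3 - <<'E'
from bench import *
import cv2,numpy as np
s=state();print(s['time'],s['finger_gap'],s['ee_rot'])
for n in("top","side"):
    d=get_image(n);cv2.imwrite(f"pics/{n}0.png",d['frame']);np.savez(f"pics/{n}0.npz",**d)
    print(n,d['camera_matrix'].round(1).tolist(),d['view'].round(3).tolist())
E
```

```text
pics
0.0 0.08748904112421191 [-2.16011897e-04  1.71067551e-01  9.85258816e-01 -9.54830481e-04]
top [[485.7, 0.0, 261.8], [0.0, 485.7, 195.2], [0.0, 0.0, 1.0]] [[0.083, -0.997, -0.004, -0.066], [0.975, 0.08, 0.206, -0.51], [-0.205, -0.021, 0.978, -0.861], [0.0, 0.0, 0.0, 1.0]]
side [[426.8, 0.0, 264.0], [0.0, 426.8, 177.0], [0.0, 0.0, 1.0]] [[-0.012, 1.0, 0.001, 0.043], [-0.739, -0.009, 0.674, 0.363], [0.674, 0.007, 0.739, -1.266], [0.0, 0.0, 0.0, 1.0]]
```

View pics/top0.png

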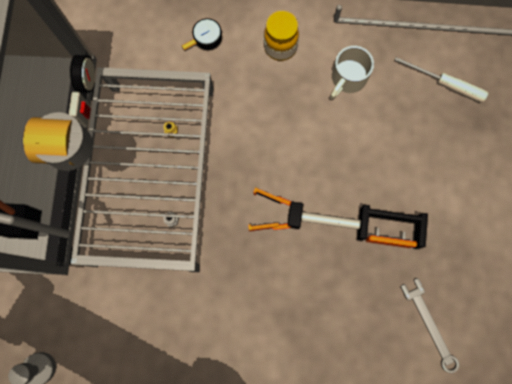

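View pics/side0.png

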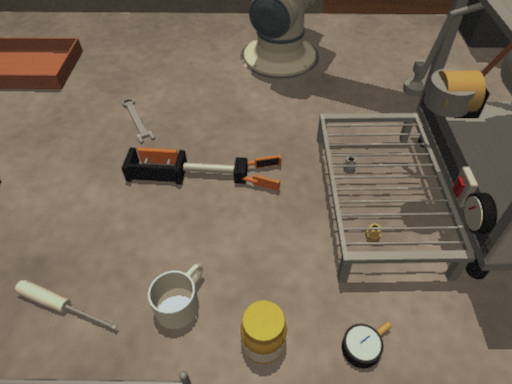

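The top view shows the brass fitting at about (170,128), the steel one at (170,219) and the grid's front edge at about (210,75)–(197,268). The reacher has its grip near (392,228), and its jaws, tips near (250,210), point left at the grid. Next I'll measure these.

```bash
cat > h.py <<'E'
import numpy as np,cv2
def ray(d,uv):
    K,V=d['camera_matrix'],d['view'];R,t=V[:3,:3],V[:3,3]
    p=np.linalg.inv(K)@np.array([uv[0],uv[1],1.]);return -R.T@t,R.T@(p*[1,-1,-1])
def onplane(d,uv,z):
    o,r=ray(d,uv);return o+r*(z-o[2])/r[2]
def proj(d,P):
    c=d['view'][:3,:3]@np.asarray(P)+d['view'][:3,3];q=d['camera_matrix']@(c*[1,-1,-1]);return q[:2]/q[2]
def blobs(m,amin=15):
    n,l,s,c=cv2.connectedComponentsWithStats(m.astype(np.uint8));return [(s[i,4],c[i].round(1),l==i) for i in range(1,n) if s[i,4]>=amin]
def pts(d,m):
    v,u=np.nonzero(m&(d['depth']>0));z=d['depth'][v,u];K,V=d['camera_matrix'],d['view']
    c=np.c_[(u-K[0,2])/K[0,0]*z,-(v-K[1,2])/K[1,1]*z,-z];return (c-V[:3,3])@V[:3,:3]
E
python3 - <<'E'
from h import *
for n in("top","side"):
    d=np.load(f"pics/{n}0.npz");f=d['frame'];h=cv2.cvtColor(f,cv2.COLOR_BGR2HSV)
    H,S,Vv=[h[...,i].astype(int) for i in range(3)]
    print(n,"TCP proj",proj(d,[.202,.565,.231]),"base",proj(d,[0,0,0]))
    for nm,m in(("orange",(H<16)&(S>170)&(Vv>90)),("brass",(H>=16)&(H<30)&(S>140)&(Vv>70)),("black",(Vv<45))):
        for a,c,l in blobs(m,25):
            p=pts(d,l);x=np.median(p,0) if len(p) else None
            print(nm,a,c,None if x is None else (x.round(3),p.min(0).round(3),p.max(0).round(3)))
d=np.load("pics/top0.npz")
for uv in((211,73),(198,269),(104,71),(74,264)):print("grid corner",uv,onplane(d,uv,.075).round(3), d['depth'][uv[1]-3:uv[1]+4,uv[0]-3:uv[0]+4].min())
d=np.load("pics/side0.npz")
for uv in((320,115),(342,264),(419,115),(466,256)):print("grid corner side",uv,onplane(d,uv,.075).round(3))
E
python3 - <<'E'
import cv2,numpy as np
a=cv2.imread('pics/top0.png')[55:285,60:225];b=cv2.imread('pics/side0.png')[100:285,310:475]
b=cv2.copyMakeBorder(b,0,45,0,0,0)
cv2.imwrite('pics/c0.png',cv2.resize(np.hstack([a,b]),None,fx=2.4,fy=2.4,interpolation=cv2.INTER_CUBIC))
E
```

```text
top TCP proj [-170.66896267  350.42680836] base [224.72917304 482.88296653]
orange 52 [ 82.2 106.6] (array([0.627, 0.303, 0.145]), array([0.617, 0.299, 0.133]), array([0.643, 0.307, 0.149]))
orange 46 [283.2 200.5] (array([ 0.511, -0.066,  0.023]), array([ 0.505, -0.078, -0.002]), array([ 0.526, -0.047,  0.035]))
orange 77 [273.4 227.2] (array([ 0.458, -0.055,  0.023]), array([ 0.451, -0.082, -0.002]), array([ 0.472, -0.006,  0.034]))
orange 215 [390.9 241.3] (array([ 0.447, -0.273,  0.039]), array([ 0.442, -0.322, -0.003]), array([ 0.464, -0.229,  0.046]))
brass 1148 [281.2  30.8] (array([ 0.84 , -0.035,  0.084]), array([ 0.814, -0.069, -0.003]), array([ 0.937, -0.   ,  0.09 ]))
brass 87 [188.9  44.1] (array([0.832, 0.157, 0.017]), array([0.821, 0.141, 0.001]), array([0.845, 0.171, 0.024]))
brass 1650 [ 45.  137.6] (array([0.521, 0.287, 0.291]), array([0.492, 0.255, 0.087]), array([0.621, 0.423, 0.297]))
brass 122 [170.1 127.5] (array([0.641, 0.17 , 0.029]), array([ 0.632,  0.161, -0.001]), array([0.663, 0.191, 0.034]))
brass 99 [269.5 195. ] (array([ 0.52 , -0.037,  0.03 ]), array(
[... 3627 characters left out ...]
0.317, 0.157]), array([0.638, 0.302, 0.079]), array([0.748, 0.336, 0.176]))
black 256 [475.4 269.9] (array([0.73 , 0.339, 0.018]), array([ 0.712,  0.322, -0.002]), array([0.748, 0.376, 0.072]))
black 231 [356.3 359.5] (array([0.887, 0.108, 0.014]), array([ 0.858,  0.09 , -0.002]), array([0.892, 0.146, 0.027]))
grid corner (211, 73) [0.743 0.094 0.075] 0.0
grid corner (198, 269) [0.366 0.078 0.075] 0.8817812
grid corner (104, 71) [0.73  0.302 0.075] 0.0
grid corner (74, 264) [0.356 0.3   0.075] 0.8637753
grid corner side (320, 115) [0.37  0.088 0.075]
grid corner side (342, 264) [0.752 0.094 0.075]
grid corner side (419, 115) [0.367 0.311 0.075]
grid corner side (466, 256) [0.735 0.304 0.075]
```

View pics/c0.png

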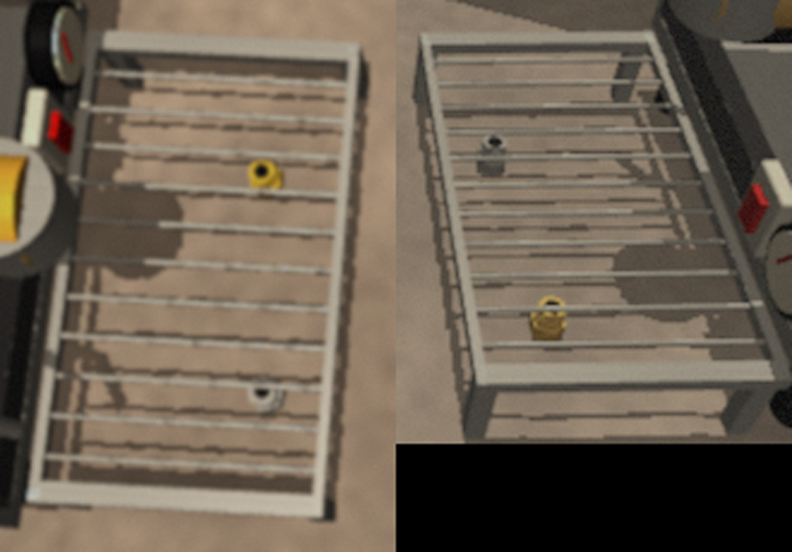

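```bash
cat >> h.py <<'E'
from scipy.spatial.transform import Rotation as Rn
def quat(deg,s):  # reacher heading: degrees from world +y toward +x; tool y = s * reacher y
    a=np.radians(deg);d=np.array([np.sin(a),np.cos(a),0]);y=s*np.array([-d[1],d[0],0]);z=np.array([0,0,-1.])
    q=Rn.from_matrix(np.c_[np.cross(y,z),y,z]).as_quat();return d,q[[3,0,1,2]]
E
python3 - <<'E'
from bench import *
from h import *
t=np.load("pics/top0.npz");m=pts(t,np.ones(t['depth'].shape,bool))
q=m[(m[:,2]>.02)&(m[:,0]>.66)&(m[:,0]<.86)&(m[:,1]>-.3)&(m[:,1]<-.1)];print("mug",q.min(0),q.max(0))
for s in(1,-1):
    d,q=quat(3.5,s);p=np.array([.478,-.2745,.0])+.06*d
    print(s,inverse_kinematics(list(p+[0,0,.015]),list(q)))
    d,q=quat(8,s);p=np.array([.609,-.067,.015]);print(inverse_kinematics(list(p),list(q)))
E
```

```text
mug [ 0.72964151 -0.21936493  0.0200519 ] [ 0.83100131 -0.14249722  0.06468416]
1 None
None
-1 [-4.83682051e-01 -3.62856755e-02  1.74582923e+00 -4.44089210e-16
  1.43204910e+00 -4.22595527e-01]
[-1.65098671e-01  1.88966636e-01  1.50876456e+00 -4.44089210e-16
  1.44386146e+00 -2.54723309e-02]
```

```bash
python3 - <<'E'
from bench import *
from h import *
s=state();p0=np.array(s['ee_pos']);j0=np.array(s['joint_pos'])
move_l([p0[0],p0[1],.42],speed=.25)
u=p0[:2]/np.linalg.norm(p0[:2]);ok=None
for r in(.36,.40,.45):
    k=inverse_kinematics([*(u*r),.5],list(s['ee_rot']))
    if k is not None: ok=k;break
print(r,ok)
movej(ok)
k=np.array(state()['joint_pos']);k[0]=-.48;k[5]=-.42;movej(list(k))
d,q=quat(3.5,-1);p=np.array([.478,-.2745,0])+.06*d
move_to(list(p+[0,0,.15]),list(q))
s=state();print(s['time'],s['ee_pos'],s['ft_force'])
im=get_image("wrist");np.savez("pics/w1.npz",**im);cv2.imwrite("pics/w1.png",im['frame'])
for x,y in((0,0),(60,0),(62,30),(62,-30),(44,30),(-62,0)):
    e=np.array([-d[1],d[0],0]);print((x,y),proj(im,np.array([.478,-.2745,.048])+x/1e3*d+y/1e3*e).round(0))
E
```

```text
0.36 [ 1.13246723e+00 -2.84017023e-01  1.06926356e+00 -8.07086257e-05
  2.35806832e+00 -9.45426879e-02]
5.325 [ 0.4823132  -0.21479864  0.15186712] [ 0.95717799 -0.2814884   0.0114163 ]
(0, 0) [258. 246.]
(60, 0) [258. 193.]
(62, 30) [228. 191.]
(62, -30) [288. 191.]
(44, 30) [229. 208.]
(-62, 0) [258. 295.]
```

View pics/w1.png

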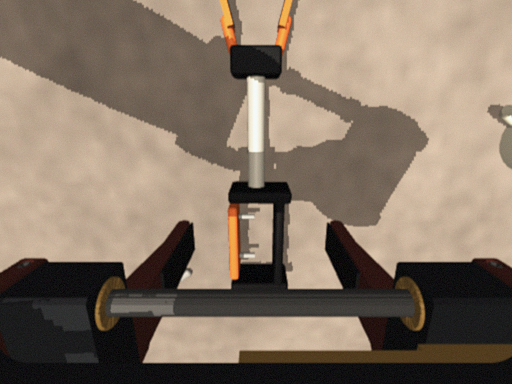

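The wrist view shows the front cap of the grip at rows 183–203, columns 229–291, which is the full 60 mm. The trigger spans rows 207–279, as predicted. I'll grasp the cap first so the trigger stays free and the jaws stay open, then carry the reacher to the mouth.

```bash
python3 - <<'E'
from bench import *
from h import *
d,q=quat(3.5,-1);p=np.array([.478,-.2745,0])+.06*d
move_l(list(p+[0,0,.015]),speed=.12)
close()
s=state();print(s['time'],s['finger_gap'],s['finger_force'],s['ft_force'])
d,q=quat(8,-1);F=np.array([.643,.1735,0])
p=F-(.403-.06)*d;p[2]=.015
move_l(list(p),speed=.12,orientation=list(q))
s=state();print(s['time'],s['ee_pos'],s['finger_gap'],s['ft_force'])
im=get_image("top");np.savez("pics/t2.npz",**im);cv2.imwrite("pics/t2.png",im['frame'])
print(proj(im,F+[0,0,.03]))
E
```

```text
7.125 0.06578505780992686 30.000319182872772 [0.90195716 0.89331932 1.50815994]
8.3083 [ 0.59566706 -0.16635311  0.01542779] 0.06594996407325916 [ 0.43162667 -1.22954598  3.89563189]
[168.71855716 126.37499222]
```

View pics/t2.png

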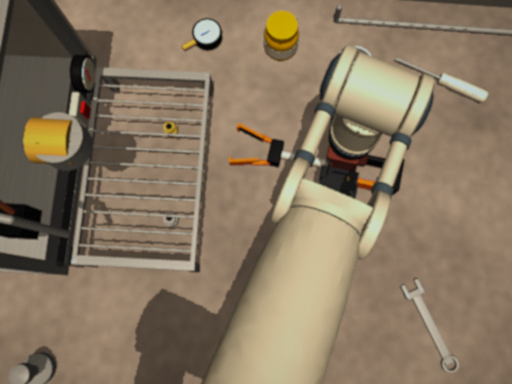

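The jaws are still open in front of the grid, with tips at (238,126) and (231,161), and the fitting is at (170,128). I'll measure the jaw axis against the fitting before going in.

```bash
python3 - <<'E'
from h import *
d,q=quat(8,-1);e=np.array([-d[1],d[0],0]);F=np.array([.643,.1735,0])
im=np.load("pics/t2.npz");p=pts(im,np.ones((384,512),bool))
r=p[(p[:,2]>.02)&(p[:,2]<.045)&(p[:,0]>.5)&(p[:,0]<.72)&(p[:,1]>-.06)&(p[:,1]<.075)]
a=(r-F)@d;b=(r-F)@e
print("tip along",np.percentile(a,[98,99.5]))
for lo in np.arange(-.21,-.13,.015):
    k=(a>lo)&(a<lo+.015);print(lo.round(3),b[k].min().round(4),b[k].max().round(4),((b[k].min()+b[k].max())/2).round(4))
E
```

```text
tip along [-0.13373075 -0.13087571]
-0.21 -0.025 0.0322 0.0036
-0.195 -0.027 0.037 0.005
-0.18 -0.0275 0.0369 0.0047
-0.165 -0.0319 0.0408 0.0044
-0.15 -0.0373 0.0451 0.0039
-0.135 -0.0368 0.0454 0.0043
```

```bash
python3 - <<'E'
from bench import *
from h import *
d,q=quat(8,-1);e=np.array([-d[1],d[0],0]);F=np.array([.643,.1735,.015])
move_l(list(F-.343*d-.006*e),speed=.08)
move_l(list(F-.182*d-.006*e),speed=.1)
s=state();print(s['time'],s['ee_pos'],s['finger_gap'],s['ft_force'])
im=get_image("top");np.savez("pics/t3.npz",**im)
cv2.imwrite("pics/t3.png",cv2.resize(im['frame'][50:280,60:340],None,fx=2.5,fy=2.5,interpolation=cv2.INTER_CUBIC))
E
```

```text
10.3667 [ 0.62383633 -0.00749924  0.0154263 ] 0.06562637121706966 [-0.62609405 -3.22326814  5.58556575]
```

View pics/t3.png

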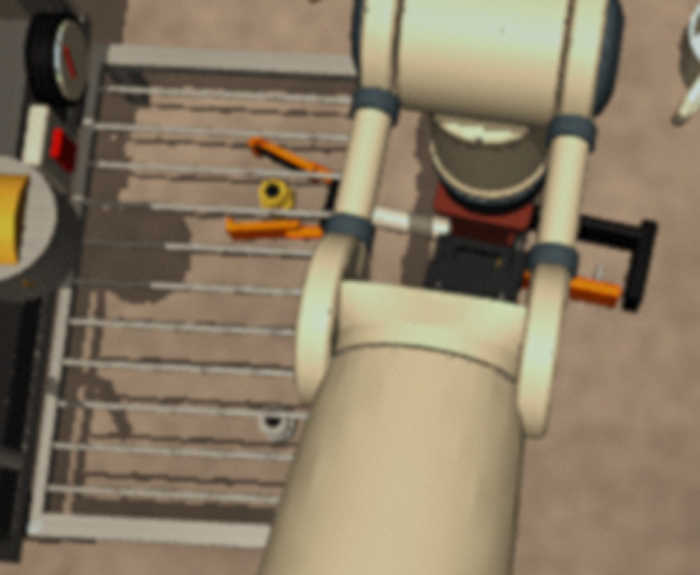

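The brass fitting stands between the open jaws, at (272,192) in the crop. I'll let go of the cap, shift the fingers back to the trigger and squeeze.

```bash
python3 - <<'E'
from bench import *
from h import *
d,q=quat(8,-1);e=np.array([-d[1],d[0],0]);F=np.array([.643,.1735,.015])
gripper_open()
move_l(list(F-.242*d-.006*e),speed=.1)
close();hold(.3)
s=state();print(s['time'],s['ee_pos'],s['finger_gap'],s['finger_force'],s['ft_force'])
im=get_image("top");np.savez("pics/t4.npz",**im)
a=im['frame']
b=get_image("side");np.savez("pics/s4.npz",**b)
o=np.hstack([a[50:250,60:260],b['frame'][90:290,280:480]])
cv2.imwrite("pics/t4.png",cv2.resize(o,None,fx=2,fy=2,interpolation=cv2.INTER_CUBIC))
E
```

```text
12.725 [ 0.6154535  -0.06693087  0.01513447] 0.047519717738116016 29.94946002960205 [1.78700893 0.07440739 0.5229323 ]
```

View pics/t4.png

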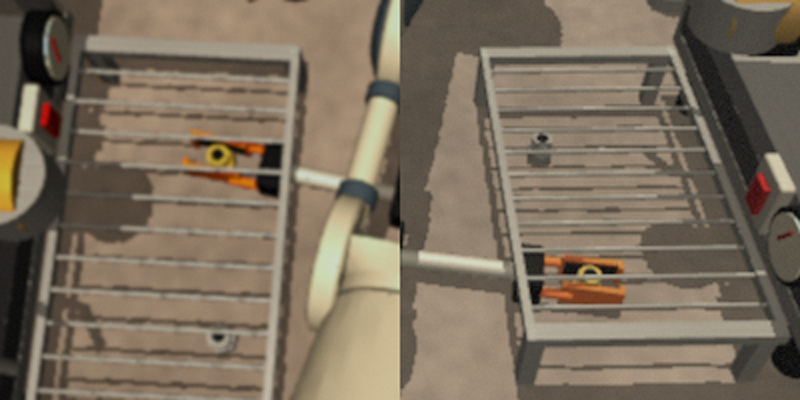

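Both views show the jaws closed on the brass fitting. The finger gap of 47.5 mm means about 12 mm of trigger travel, as expected for a pinch. Now I'll pull slowly.

```bash
python3 - <<'E'
from bench import *
from h import *
d,q=quat(8,-1);e=np.array([-d[1],d[0],0]);F=np.array([.643,.1735,.015])
move_l(list(F-.422*d-.006*e),speed=.06)
hold(.3)
s=state();print(s['time'],s['ee_pos'],s['finger_gap'],s['finger_force'],s['ft_force'])
a=get_image("top")['frame'];b=get_image("side")['frame']
o=np.hstack([a[50:250,120:320],b[90:290,220:420]])
cv2.imwrite("pics/t5.png",cv2.resize(o,None,fx=2,fy=2,interpolation=cv2.INTER_CUBIC))
E
```

```text
16.275 [ 0.5902728  -0.24511079  0.01504174] 0.04750281358346352 29.95889514684677 [0.79578126 5.31033379 5.82222335]
```

View pics/t5.png

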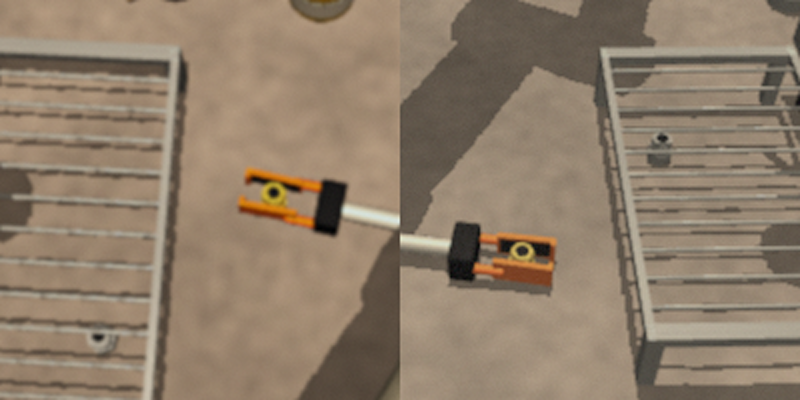

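The fitting is out on the open counter, still in the closed jaws. Next I'll release it, retreat straight up and check.

```bash
python3 - <<'E'
from bench import *
from h import *
gripper_open();hold(.3)
p=np.array(state()['ee_pos']);move_l([p[0],p[1],.2],speed=.12);hold(.5)
s=state();print(s['time'],s['ee_pos'],s['finger_gap'],s['ft_force'])
a=get_image("top")['frame'];b=get_image("side")['frame']
o=np.hstack([a[50:250,120:460],b[90:290,100:420]])
cv2.imwrite("pics/t6.png",cv2.resize(o,None,fx=1.2,fy=1.2,interpolation=cv2.INTER_CUBIC))
E
```

```text
19.65 [ 0.59023885 -0.24521007  0.19999596] 0.0880696156343679 [ 1.4048582  -0.66674559 -0.00353967]
```

View pics/t6.png

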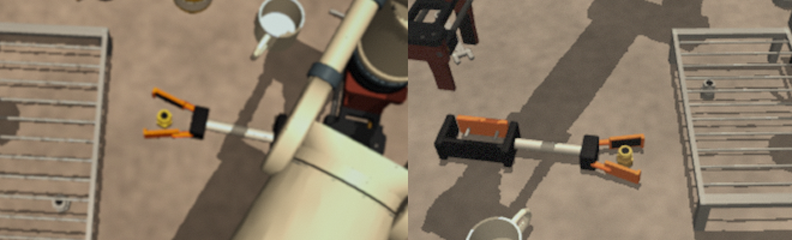

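The jaws are open again. The brass fitting stands free and upright on the counter in front of the grid, the reacher lies on the counter, and the robot is clear.

```bash
python3 -c "
from bench import *
print(job_done())"
```

```text
the job is handed in; nothing more can be done
None
```

The job is handed in at about 20 s of the 45 s allowed: the brass fitting was pulled out in the closed jaws onto the open counter, and it and the reacher now lie there, jaws open again, with the robot clear of both.

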